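# Press a soil sample in the spring-bed mould and hold it

## Robot

A 6-joint arm with a two-finger parallel gripper is mounted at the origin on the work surface. World frame = base frame: x ahead of the robot, y to its left, z up, the work surface at z = 0. Lengths are in m, angles in degrees, forces in N, time in s.
With the tool pointing down it reaches from about 0.325 to 0.85 m from the base axis. Payload 15.5 kg.
Tool frame: the origin (TCP) lies at the very end of the fingers, on their centre line; the grasp point (between the pads) lies arm.grip_depth behind it (arm.grip_depth is the distance from the TCP to the grasp point, in m); z points along the fingers, y is the line along which they close (so a half turn about z gives the same grasp; the last joint's range is limited). The gripper opens to 91 mm and grips with 3 to 60 N. Pads are 32 mm wide; open, the fingers measure 118 mm over their backs; the gripper's body (76 mm by 178 mm) begins 60 mm behind the grasp point.
Start: joints at [-70.216, 28.281, 77.091, -0, 74.628, -5.472], TCP at [0.267, -0.565, 0.182] pointing down, gripper open.
Joint ranges: [-166.48, 166.48], [-47.26, 123.95], [12.59, 153.08], [-70.14, 250.14], [6.76, 159.57], [-176.63, 176.63]. Speed limits (degrees/s): [108.29, 108.29, 147.25, 172.46, 172.46, 172.46].

## Interface

Orientations are given as a 3x3 rotation matrix whose columns are the frame's x, y, z axes.
In Python, from rig import arm gives the robot as it stands. Calls block until the motion is done:
- arm.move_to(position, orientation): joint-space move of the TCP to a pose.
- arm.move_l(position, orientation=None, feed=0.15): straight line of the TCP; orientation=None keeps the orientation; feed is the mean speed in m/s.
- arm.move_joints(angles): joint-space move.
- arm.grip(opening): finger opening in m; the grip force is fixed at half the most; returns when the fingers have stopped.
- arm.sleep(seconds).
- arm.solve_ik(position, orientation): joint angles nearest the present ones, or None.
- arm.snapshot(name): name is "side" or "top" or "wrist"; returns the picture (420x560x3 uint8, red, green, blue); there is no depth.
- arm.get_calibration(name): a dict with "intrinsics" (3x3 intrinsics, pixels), "cam_to_world" (4x4, takes a point from camera to world coordinates). Camera axes: x right, y down, z forward; pixel columns grow to the right and rows downward; lengths in m; the calibration is good to about 2 mm. A picture is of the moment at which its call begins: read the wrist's pose just before it. get_calibration takes no time and is no camera call; for the wrist camera it gives the pose at the moment of the call.
A pose or a line that the arm cannot do raises arm.Unreachable and nothing moves.
- arm.sign_off(): hands the job in; it is judged then, once.
Readings, each from a call of its own:
- arm.current_t(): time.
- arm.current_joint_positions(): joint angles.
- arm.current_dq(): joint speeds.
- arm.current_tau(): joint torques, N m.
- arm.current_ee_pos(): TCP position.
- arm.current_tool_rot(): TCP orientation.
- arm.current_force(): force on the tool from outside, world axes, zero at the start.
- arm.current_torque(): the same for the moment, N m.
- arm.current_width(): finger opening in m.
- arm.current_grasp_force(): force on a finger pad.
Only numpy, scipy, OpenCV 4.12 (cv2) and the standard library are available. Lean on these libraries where they do the work, as an engineer would, in place of code of your own. Each camera call takes 0.05 s, during which the arm holds its last target. There are 200 camera calls.

## Task

Take the loading piston that fits the bore of the compaction mould, lower it into the mould foot down and feel for where it meets the soil sample hidden inside. Then press the sample 10 mm further down against its spring bed, never as far as 15 mm, and finish while still holding it pressed there: the program ends with the robot's hand on the piston, keeping it at 10 mm. Leave the wider piston and the other things on the bench where they are.

Things in the scene. Friction and masses are not known exactly. Their poses are not given: they have to be found in the camera images.
- mould: compaction mould fixed to the bench: bare steel cylinder, outside 84 mm, bore 64 mm, open on top, rim 92 mm above the bench, on a dark round base plate 120 mm across and 12 mm thick. Two bolts with nuts (16 mm wide, up to 67 mm above the bench) stand 51 mm from the axis on its +y and -y. Origin on the axis at the plate's underside; z up.
- sample (a joint): travel of the soil sample down from its free height, m: 0 free, positive down, stop at 0.022. A grey disc filling the bore, on a spring bed; its free top lies 32 to 57 mm below the rim, different each time. Gives only once 6 N bears on it (piston's weight included), then 1 mm per 0.7 N: about 13 N in all at 10 mm. Springs back when let go.
- piston: the piston that fits, loose, standing upright on the bench: flat steel foot disc 56 mm across, 18 mm thick; steel stem 16 mm across; black cylindrical knob on top, 30 mm across, from 97 to 125 mm above the underside. Mass 0.24 to 0.39 kg. Origin at the centre of the foot's underside; z up along the stem to the knob.
- wide_piston: a like piston, loose, with a foot 80 mm across that is too wide for the mould; same height, stem and knob. Origin at the centre of its underside. Leave alone.
- tin_low: round aluminium tin, 59 mm across, 35 mm high, standing between the mould and the pistons; origin at the centre of its underside. Leave alone.
- tin_tall: round aluminium tin, 67 mm across, 55 mm high, farther out; origin at the centre of its underside. Leave alone.
- wash_bottle: white plastic bottle, 64 mm across, 170 mm high; origin at the centre of its underside. Leave alone.
- wrench: steel wrench lying flat at the right; origin on its underside, x along it. Leave alone.
- brush: brush lying flat at the near left; origin on its underside, x along it. Leave alone.
Not all that is in view belongs to the job. What is shaped like the piston but orange or yellow is not meant.

How it is judged (in metres and radians):
On the way:
1. the piston's foot has entered the mould's bore, with the sample not yet pressed (horizontal distance between piston and mould below 0.008 m and z of piston in the frame of mould below 0.09 m and value of joint sample below 0.003 m).
At the end, for the whole second after the job is handed in: The piston stands upright (within 0.12 rad) in the mould's bore, the robot still pressing on it with more than 3 N, and the sample is held 10 mm (7 to 13 mm) below its free height (value of joint sample between 0.007 and 0.013 m and horizontal distance between piston and mould below 0.008 m and z of piston in the frame of mould below 0.065 m and angle between piston's own z axis and vertical below 0.12 rad and contact force between any of the fingers, the arm and piston above 3 N); the arm keeps its last pose, push and grip.
It fails at once if the sample was pressed more than 15 mm (value of joint sample above 0.0155 m).
It fails at once if the wider piston or another bystander was moved by more than 30 mm (distance of any of wide_piston, tin_low, tin_tall, wash_bottle, wrench, brush from where it was at the start of the episode above 0.03 m).
It also fails if it takes over 45 s, if anything falls off the work surface, if the arm or the gripper's body presses on something with over 40 N, if the wrist force passes 120 N, or if a joint passes its speed limit or range.

## Working session

There is one attempt and no reset: what is moved stays moved. The work goes in short steps, each a Python script; the robot and the scene stay as the last script left them, time stands still between calls to the robot, and variables do not carry over. Pictures are saved under pics/ and viewed, at most 10 in all, crops included, and the job is handed in when it is done.

```bash
mkdir -p pics; ls
python3 - <<'E'
from rig import arm
import cv2,numpy as np
np.set_printoptions(precision=4,suppress=True)
for n in("side","top"):
    cv2.imwrite(f"pics/{n}0.png",arm.snapshot(n)[:,:,::-1]); c=arm.get_calibration(n); print(n,c["intrinsics"],c["cam_to_world"])
print(arm.current_t(),arm.grip_depth,arm.current_tool_rot(),arm.current_force())
E
```

```text
pics
side [[426.9966   0.     283.5325]
 [  0.     426.9966 211.1203]
 [  0.       0.       1.    ]] [[-0.9105 -0.2623  0.3198  0.1933]
 [-0.4136  0.5806 -0.7013  0.7137]
 [-0.0018 -0.7708 -0.637   0.7749]
 [ 0.      0.      0.      1.    ]]
top [[432.0735   0.     286.8466]
 [  0.     432.0735 213.1849]
 [  0.       0.       1.    ]] [[ 0.0084 -0.9954  0.0959  0.4309]
 [-0.9997 -0.0107 -0.0228 -0.0351]
 [ 0.0237 -0.0957 -0.9951  1.2652]
 [ 0.      0.      0.      1.    ]]
0.1 0.0188 [[ 0.9044  0.4267 -0.0003]
 [ 0.4267 -0.9044  0.001 ]
 [ 0.0001 -0.0011 -1.    ]] [ 0.4238 -0.0048  0.8991]
```

View pics/side0.png

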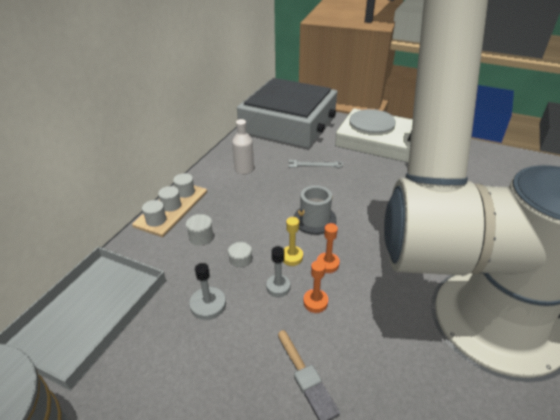

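View pics/top0.png

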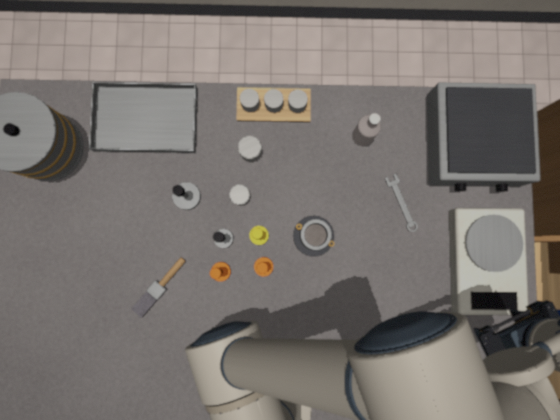

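Side view candidates: the small black-knob piston (foot 278,286), the wide one (207,302), yellow (292,255) and orange (316,300 and 328,262). In the top view these are (223,239), (186,196), (259,235), (220,272) and (263,267). By description I choose the small black-knob one. The mould is at side (316,205) and top (315,235). One zoomed crop should confirm the choice.

```bash
cat > h.py <<'E'
import cv2,numpy as np
np.set_printoptions(precision=4,suppress=True)
def ray(c,p):
    d=c["cam_to_world"][:3,:3]@np.linalg.solve(c["intrinsics"],[p[0],p[1],1.]); return np.array(c["cam_to_world"])[:3,3],d/np.linalg.norm(d)
def tri(obs):   # [(calib,pixel)..] -> point, residual
    A=np.zeros((3,3));b=np.zeros(3);R=[]
    for c,p in obs:
        o,d=ray(c,p);P=np.eye(3)-np.outer(d,d);A+=P;b+=P@o;R.append((P,o))
    x=np.linalg.solve(A,b);return x,max(np.linalg.norm(P@(x-o)) for P,o in R)
def onz(c,p,z):
    o,d=ray(c,p);return o+d*(z-o[2])/d[2]
def proj(c,X):
    q=np.linalg.inv(c["cam_to_world"])@np.append(X,1);u=np.array(c["intrinsics"])@q[:3];return u[:2]/u[2]
E
python3 - <<'E'
from rig import arm
from h import *
s,t=[arm.get_calibration(n) for n in("side","top")]
for n,a,b in(("knobtop",(278,251),(218,237)),("wideknob",(203,268),(179,190)),("rim",(316,196.5),(316,234.5)),("tin_low",(240,248),(239,194))):
    print(n,*tri([(s,a),(t,b)]))
print("foot",onz(s,(278,284),.018),onz(t,(223,238.5),.018),"wide",onz(t,(186,196),.018))
print("bolts",onz(t,(299,226),.06),onz(t,(333,243),.06))
a=cv2.imread("pics/side0.png")[180:320,170:360];b=cv2.imread("pics/top0.png")[170:310,160:350]
cv2.imwrite("pics/crop1.png",np.hstack([cv2.resize(i,None,fx=2.1,fy=2.1,interpolation=2) for i in(a,b)]))
E
```

```text
knobtop [0.4767 0.1202 0.1195] 0.0005917300561954376
wideknob [0.6005 0.2271 0.116 ] 0.00023123696074063124
rim [ 0.4878 -0.1425  0.0803] 0.0007766738809635322
tin_low [0.6029 0.0742 0.0364] 8.067673891963017e-05
foot [0.4759 0.1258 0.018 ] [0.476  0.1193 0.018 ] wide [0.5979 0.2289 0.018 ]
bolts [ 0.5114 -0.097   0.06  ] [ 0.4648 -0.1922  0.06  ]
```

View pics/crop1.png

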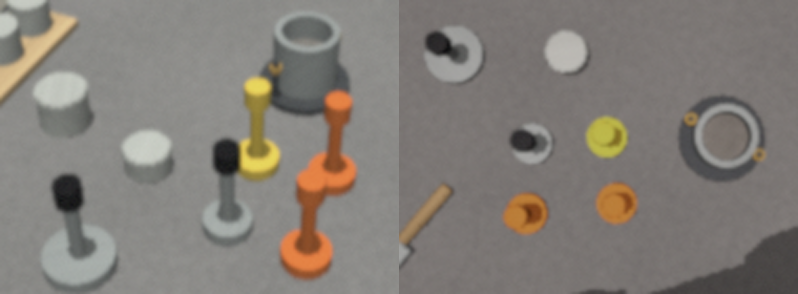

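The crop confirms it: black knob, grey foot clearly smaller than the wide piston's, at about (0.476, 0.120). The yellow and orange decoys are about 80 mm away. Next I look at the mould and the piston with the wrist camera.

```bash
cat >> h.py <<'E'
a=np.pi/4
R=np.array([[np.cos(a),np.sin(a),0],[np.sin(a),-np.cos(a),0],[0,0,-1.]])
E
python3 - <<'E'
from rig import arm
from h import *
import pickle
out=[];ims=[]
for p in([.488,-.143,.30],[.476,.12,.30]):
    arm.move_to(p,R); arm.sleep(.3)
    c=arm.get_calibration("wrist");im=arm.snapshot("wrist")[:,:,::-1];out.append(({k:np.array(v) for k,v in c.items()},im));ims.append(im)
    print(arm.current_t(),arm.current_joint_positions(),c["cam_to_world"][:3,3],arm.current_force())
pickle.dump(out,open("w1.pkl","wb"))
cv2.imwrite("pics/w1.png",np.hstack([cv2.resize(i,(400,300),interpolation=cv2.INTER_AREA) for i in ims]))
E
```

```text
2.2333 [-23.0929  12.936   82.4998   0.0016  84.5736  21.935 ] [ 0.5409 -0.0911  0.5019] [-0.0392 -0.219  -0.5101]
3.6083 [ 7.1094 11.3326 84.6369 -0.0015 84.036  52.1637] [0.5292 0.1715 0.502 ] [0.541  0.4326 0.7184]
```

View pics/w1.png

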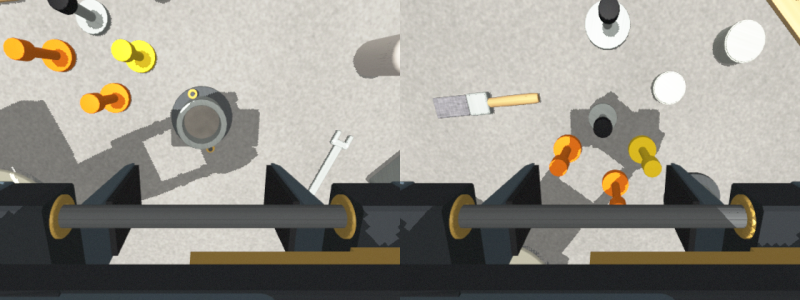

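Mould at about (281,170) in the first full-size wrist frame. The piston is in the second at knob (282,178) and foot (283,163). I enlarge both to pick pixels.

Run:
```python
from h import *
import pickle
o=pickle.load(open("w1.pkl","rb"))
t=[]
for (c,im),(x,y) in zip(o,((281,165),(283,167))):
    z=cv2.resize(im[y-50:y+50,x-50:x+50],(400,400),interpolation=cv2.INTER_CUBIC)
    for k in range(0,400,40): cv2.putText(z,str(x-50+k//4),(k,8),0,.3,(0,0,255),1);cv2.line(z,(k,10),(k,14),(0,0,255),1);cv2.putText(z,str(y-50+k//4),(0,k+4),0,.3,(0,0,255),1)
    t.append(z)
cv2.imwrite("pics/w1c.png",np.hstack(t))
```

```text
(no output)
```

View pics/w1c.png

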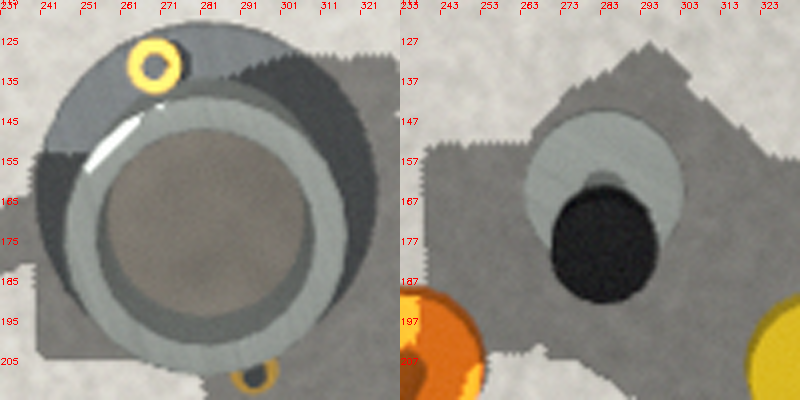

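Run:
```python
from rig import arm
from h import *
import pickle
(m,_),(p,_)=pickle.load(open("w1.pkl","rb"))
s,t=[arm.get_calibration(n) for n in("side","top")]
print(m["intrinsics"][0])
print("rim tri",tri([(m,(282.5,174)),(t,(316,234.5)),(s,(316,196.5))]),"w/ z.092",onz(m,(282.5,174),.092),onz(t,(316,234.5),.092))
print("knob tri",tri([(p,(284.1,179.5)),(t,(218,237)),(s,(278,251))]),"z.125",onz(p,(284.1,179.5),.125),"foot",onz(p,(284,164.2),.018))
```

```text
[352.7671   0.     283.2481]
rim tri (array([ 0.4874, -0.143 ,  0.0804]), np.float64(0.0013098788414285564)) w/ z.092 [ 0.488  -0.1423  0.092 ] [ 0.4865 -0.1417  0.092 ]
knob tri (array([0.4768, 0.1194, 0.1193]), np.float64(0.0012410515922114645)) z.125 [0.4776 0.1189 0.125 ] foot [0.478  0.1192 0.018 ]
```

Run:
```python
from rig import arm
from h import *
arm.grip(.06)
arm.move_l([.4777,.119,.16],R,feed=.2)
arm.move_l([.4777,.119,.093],R,feed=.1); arm.sleep(.2)
f0=np.array(arm.current_force())
arm.grip(.02); arm.sleep(.2)
print("w",arm.current_width(),arm.current_grasp_force(),f0,arm.current_force())
arm.move_l([.4777,.119,.24],R,feed=.15); arm.sleep(.4)
print("lift",np.mean([arm.current_force() for _ in range(5)],axis=0),f0,arm.current_width(),arm.current_ee_pos())
arm.move_l([.488,-.1425,.24],R,feed=.2); arm.sleep(.4)
print(arm.current_t(),arm.current_ee_pos(),arm.current_force())
import pickle
c=arm.get_calibration("wrist");im=arm.snapshot("wrist")[:,:,::-1];s=arm.snapshot("side")[:,:,::-1]
pickle.dump((c,im,s),open("w2.pkl","wb"))
z=cv2.resize(s[90:240,240:390],(400,400),interpolation=2)
x,y=211,80
w=cv2.resize(im[y:y+150,x:x+150],(400,400),interpolation=2)
for k in range(0,150,10): cv2.putText(w,str(x+k),(k*400//150,8),0,.3,(0,0,255),1);cv2.putText(w,str(y+k),(0,k*400//150+4),0,.3,(0,0,255),1)
cv2.imwrite("pics/w2.png",np.hstack([w,z]))
```

```text
w 0.019859104756945495 7.603634727420285 [-0.333  -0.2289 -0.0975] [-4.3415  3.1187 15.4552]
lift [-0.3568 -0.3949  0.072 ] [-0.333  -0.2289 -0.0975] 0.019812280076927594 [0.4776 0.119  0.2398]
10.475 [ 0.488  -0.1423  0.24  ] [ 0.2315  0.5256 -0.1093]
```

View pics/w2.png

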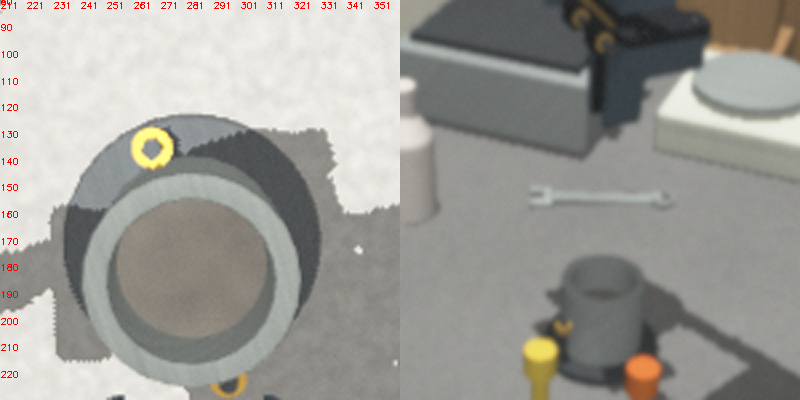

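The grasp missed: the fingers closed to 20 mm with no weight on lift. Now to see where the piston stands.

Run:
```python
from rig import arm
from h import *
import pickle
c,im,s=pickle.load(open("w2.pkl","rb"))
t=arm.snapshot("top")[:,:,::-1]
z=np.hstack([cv2.resize(s[180:330,180:330],(400,400),interpolation=2),cv2.resize(t[160:310,160:310],(400,400),interpolation=2)])
for k in range(0,150,10):
  for b,x,y in((0,180,180),(400,160,160)): cv2.putText(z,str(x+k),(b+k*400//150,8),0,.3,(0,0,255),1);cv2.putText(z,str(y+k),(b,k*400//150+4),0,.3,(0,0,255),1)
cv2.imwrite("pics/st.png",z)
```

```text
(no output)
```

View pics/st.png

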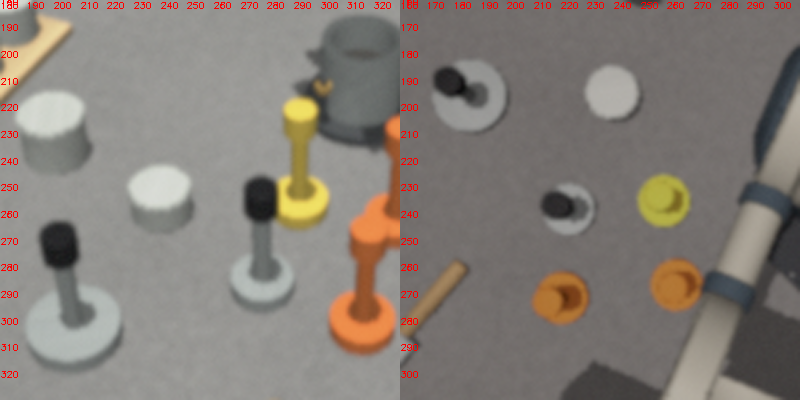

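The piston is still upright in place: side knob (278,249), top foot (222.6,238.4). I retry a little lower, closing fully, with readings taken during the grasp and a check after a short lift.

Run:
```python
from rig import arm
from h import *
arm.grip(.07); print("open",arm.current_width())
arm.move_l([.4773,.1193,.24],R,feed=.25)
arm.move_l([.4773,.1193,.088],R,feed=.15); arm.sleep(.1)
print("down",arm.current_ee_pos(),arm.current_width(),arm.current_force())
cv2.imwrite("pics/a.png",arm.snapshot("side")[:,:,::-1])
arm.grip(.0); arm.sleep(.2)
print("closed",arm.current_width(),arm.current_grasp_force(),arm.current_force(),arm.current_ee_pos())
cv2.imwrite("pics/b.png",arm.snapshot("side")[:,:,::-1])
arm.move_l([.4773,.1193,.118],R,feed=.06); arm.sleep(.3)
print("lift",arm.current_width(),arm.current_grasp_force(),np.mean([arm.current_force() for _ in range(5)],axis=0))
cv2.imwrite("pics/c.png",arm.snapshot("side")[:,:,::-1]); print(arm.current_t())
a,b,c=[cv2.resize(cv2.imread(f"pics/{n}.png")[170:320,210:343],(266,300),interpolation=2) for n in "abc"]
cv2.imwrite("pics/abc.png",np.hstack([a,b,c]))
```

```text
open 0.06998724042263141
down [0.4778 0.1193 0.0887] 0.06997234389955632 [ 0.0031 -0.5845 -0.1775]
closed 0.028437293651203323 30.001257956027985 [-0.3358  0.472   0.351 ] [0.4773 0.1193 0.088 ]
lift 0.028417210166782714 29.997070133686066 [-0.1548 -0.4693 -3.8609]
16.0
```

View pics/abc.png

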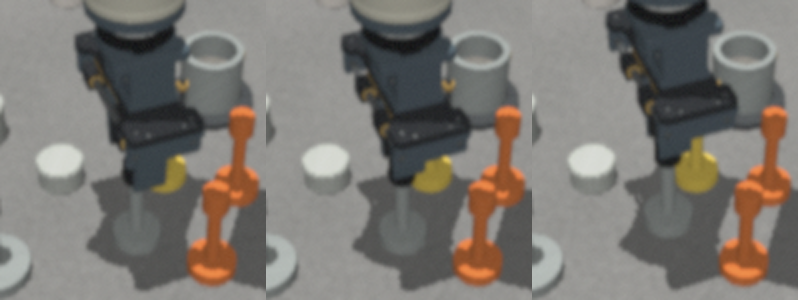

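Held now: width 28 mm, 30 N on the pads, weight 3.9 N, and the last frame shows the foot off the bench. I check the mould axis against the second wrist view, carry the piston over and lower it into the bore while feeling for contact.

Run:
```python
from rig import arm
from h import *
import pickle
m=pickle.load(open("w1.pkl","rb"))[0][0]; m2=pickle.load(open("w2.pkl","rb"))[0]
print("rim",tri([(m,(282.5,174)),(m2,(282.7,185.1))]),onz(m2,(282.7,185.1),.092))
x=(onz(m,(282.5,174),.092)+onz(m2,(282.7,185.1),.092))[:2]/2; print(x)
F=lambda n=4:np.mean([arm.current_force() for _ in range(n)],axis=0)
arm.move_l([.4773,.1193,.235],R,feed=.2)
arm.move_l([*x,.235],R,feed=.18)
arm.move_l([*x,.19],R,feed=.1); arm.sleep(.3)
f0=F(8); print("free",f0,arm.current_width(),arm.current_t())
z=.19
while z>.118:
    z-=.003 if z>.152 else .0015
    arm.move_l([*x,z],R,feed=.04); arm.sleep(.04); f=F()-f0
    if z<.152 or abs(f).max()>1.5: print(round(z,4),arm.current_ee_pos(),f)
    if f[2]>2.5 or np.hypot(*f[:2])>5: break
arm.sleep(.1); print("stop",arm.current_ee_pos(),F(8)-f0,arm.current_width(),arm.current_grasp_force(),arm.current_t())
pickle.dump((x,f0),open("f0.pkl","wb"))
```

```text
rim (array([ 0.4871, -0.143 ,  0.0853]), np.float64(0.00014614456675056972)) [ 0.488  -0.1419  0.092 ]
[ 0.488  -0.1421]
free [-0.294  -0.7305 -3.67  ] 0.02837111804612747 19.2333
0.151 [ 0.4879 -0.1421  0.1509] [ 0.2026  0.6622 -0.1955]
0.1495 [ 0.488  -0.1421  0.1495] [ 0.4048  1.0349 -0.0628]
0.148 [ 0.488  -0.1421  0.148 ] [ 0.4615  0.59   -0.0861]
0.1465 [ 0.488  -0.1421  0.1464] [0.4373 0.0407 0.3075]
0.145 [ 0.488  -0.1421  0.145 ] [-0.4656  0.6982 -0.1537]
0.1435 [ 0.488  -0.1421  0.1434] [-0.1458  0.1687 -0.0732]
0.142 [ 0.4881 -0.1422  0.1422] [-1.2085  0.3446  6.9371]
stop [ 0.4881 -0.1422  0.1422] [-1.0423  0.8809  5.9202] 0.028375383789374754 30.001429617404938 24.875
```

Contact with the sample is at TCP z ≈ 0.1425, which puts its top 37 mm below the rim, and the force is just at the 6 N threshold. Now I press on to about 13 N.

Run:
```python
from rig import arm
from h import *
import pickle
x,f0=pickle.load(open("f0.pkl","rb"))
def F(n=6):
    v=[]
    for _ in range(n): v.append(arm.current_force()); arm.sleep(.02)
    return np.mean(v,axis=0)-f0
for z in(.140,.138,.136,.134,.1327):
    arm.move_l([*x,z],R,feed=.02); arm.sleep(.1); f=F(); p=arm.current_ee_pos()
    print(z,p,f,"d by force",(f[2]-6)/.7)
    if f[2]>14.5: break
f=F(12); print(f,(f[2]-6)/.7,arm.current_width(),arm.current_grasp_force(),arm.current_t())
```

```text
0.14 [ 0.4881 -0.1422  0.1401] [-0.9947  0.7677  7.8834] d by force 2.6905026164697103
0.138 [ 0.4881 -0.1422  0.1381] [-1.0036  1.2949  9.3427] d by force 4.775353428742903
0.136 [ 0.4881 -0.1422  0.1362] [-1.286   0.6726 10.1431] d by force 5.918752396954817
0.134 [ 0.4882 -0.1422  0.1343] [-1.38    0.7168 11.6975] d by force 8.139231927068758
0.1327 [ 0.4882 -0.1422  0.133 ] [-1.4656  0.9957 12.7544] d by force 9.64907434457059
[-1.5234  1.4608 12.7412] 9.63029078879452 0.028249486124532257 30.006406009197235 27.325
```

Run:
```python
from rig import arm
from h import *
import pickle
x,f0=pickle.load(open("f0.pkl","rb"))
arm.sleep(.7); v=[]
for _ in range(15): v.append(arm.current_force()); arm.sleep(.02)
d=((np.mean(v,axis=0)-f0)[2]-6)/.7; print(d,arm.current_ee_pos(),arm.current_width(),arm.current_t())
if 8.5<d<11.5: print(arm.sign_off())
```

```text
9.672233059921496 [ 0.4882 -0.1422  0.133 ] 0.028528587520777214 28.275
the job is handed in; nothing more can be done
None
```

I handed the job in at 28.3 s with the hand still on the piston in the mould and the sample held about 9.7 mm down, judged by both force (12.7 N) and position; the first grasp missed and left the piston standing, and I did not re-image the bystanders at the end.

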